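# Find the potted sensor canister by weight and hold it over the tag reader

## Robot

A 6-joint arm with a two-finger parallel gripper is mounted at the origin on the work surface. World frame = base frame: x ahead of the robot, y to its left, z up, the work surface at z = 0. Lengths are in m, angles in rad, forces in N, time in s.
With the tool pointing down it reaches from about 0.275 to 0.825 m from the base axis. Payload 5.2 kg.
Tool frame: the origin (TCP) lies at the very end of the fingers, on their centre line; the grasp point (between the pads) lies 19 mm behind it; z points along the fingers, y is the line along which they close (so a half turn about z gives the same grasp; the last joint's range is limited). The gripper opens to 93 mm and grips with 3 to 60 N. Pads are 15 mm wide; open, the fingers measure 128 mm over their backs; the gripper's body (75 mm by 188 mm) begins 65 mm behind the grasp point.
Start: joints at [-0.203, 0.259, 1.535, -0, 1.348, -0.203], TCP at [0.55, 0, 0.219] pointing down, gripper open.
Joint ranges: [-3.14, 3.14], [-0.91, 2.08], [0.19, 2.58], [-1.22, 4.36], [0.22, 2.71], [-3.12, 3.12]. Speed limits (rad/s): [2.57, 2.57, 3.14, 3.14, 3.14, 3.14].

## Interface

Orientations are given as a 3x3 rotation matrix whose columns are the frame's x, y, z axes.
In Python, from rig import telemetry, eyes, job gives the robot as it stands. The module is installed in compiled form; this text tells all that it offers.
- The arm moves only by the tool send_rows, never from a script. Its arguments are lists of equal length, an entry for each row: "offset": the shift along the tool's x, y, z in m, a list of three; "turn": the turn, a rotation vector about the tool's x, y, z in degrees, a list of three; "claw": the closure, from -1 (fully open) to 1 (shut). A call has 1 to 10 rows; each row is the pose to reach, as a shift and turn from the pose commanded when the call began, along the tool's axes at that moment; what a row does not reach only later rows make up. A row lasts 1/10 s, in which the tool goes at most 50 mm and 8.59 degrees, less where a joint would pass 70% of its speed; a pose out of reach is approached as far as the arm can. A call with a gripper value outside its range is refused whole. The fingers move at their own pace and stop on an object; "newtons" is the grip in N (left out, the last holds). Time passes only in rows, so rows that repeat a pose let the fingers close. It gives the time, the measured TCP pose, the force, the opening and the grip force at its end, in the units of the state.
- telemetry.get_state(): the state, without advancing time (a new reading comes with each control period).
- eyes.read_camera(name): name is "scene" or "side" or "wrist"; returns a dict with "frame" (480x640x3 uint8, red, green, blue), "fx", "fy", "cx", "cy" (pixels), "dist" ([k1, k2, p1, p2, k3] as OpenCV has them; the pictures are not rectified), "eye" and "orientation" of the camera in the world. Camera axes: x right, y down, z forward; pixel columns grow to the right and rows downward; lengths in m; the calibration is good to about 2 mm. A picture is of the moment at which its call begins. There is no depth.
- job.sign_off(): hands the job in; it is judged then, once.
The state is a dict: "t": time; "q": joint angles; "joint_velocities": joint speeds; "effort": joint torques, N m; "ee_pos": TCP position; "eef_rot": TCP orientation; "force": force on the tool from outside, world axes, zero at the start; "moment": the same for the moment, N m; "finger_gap": opening from 0.0 (shut) to 1.0 (fully open); "finger_force": force on a finger pad.
Only numpy, scipy, OpenCV 4.12 (cv2) and the standard library are available. Lean on these libraries where they do the work, as an engineer would, in place of code of your own. Each camera call takes 0.05 s, during which the arm holds its last target. There are 200 camera calls.

## Task

Two sensor canisters look the same, but one is an empty shell and the other holds the potted core: lift each in turn a good hand's breadth (about 8 cm) clear of its cork pad to feel its weight, and leave the lighter one standing upright on its pad. Then hold the heavier one upright and still, about 5 cm clear above the middle of the orange ring of the black tag reader, without touching the reader, and finish there while still holding it. The shells are thin: squeeze with no more than about 40 N, set them down softly, never tip one over, and leave the bottle, plywood box, screwdriver and tape where they are.

Things in the scene. Friction and masses are not known exactly. Their poses are not given: they have to be found in the camera images.
- canister_a_center (a point): one of two identical-looking upright cylindrical sensor canisters, 52 mm in diameter and 84 mm tall, smooth white with a brass band at the foot, a blue band near the top and a brass disc on the lid; weighs between 0.2 and 0.7 kg, and the heavier of the two is at least 0.2 kg heavier than the other; either name may stand on either pad. This point is its centre, 42 mm above its underside; z is its axis, up
- canister_b_center (a point): one of two identical-looking upright cylindrical sensor canisters, 52 mm in diameter and 84 mm tall, smooth white with a brass band at the foot, a blue band near the top and a brass disc on the lid; weighs between 0.2 and 0.7 kg, and the heavier of the two is at least 0.2 kg heavier than the other; either name may stand on either pad. This point is its centre, 42 mm above its underside; z is its axis, up
- pad_a_top (a point): fixed round cork pad, 90 mm in diameter, 4 mm thick; one canister stands within 10 mm of the middle of it at the start. This point is the centre of its top face, z up
- pad_b_top (a point): fixed round cork pad, 90 mm in diameter, 4 mm thick; one canister stands within 10 mm of the middle of it at the start. This point is the centre of its top face, z up
- reader_top (a point): fixed tag reader: a black box 84 x 84 mm and 22 mm high with an orange ring 60 mm in diameter on its top. This point is the centre of the ring, 23 mm above the bench, z up
- bottle: loose white bottle with a red cap, 60 mm in diameter, 150 mm tall; origin at the centre of its underside. Leave alone
- ply_case: loose plywood box of a small computer, 71 x 106 x 35 mm; origin at the centre of its underside. Leave alone
- screwdriver: loose screwdriver with a red handle lying on the bench, 180 mm long, x along its shaft; origin at the middle, underside. Leave alone
- tape: loose roll of blue tape lying flat, 80 mm in diameter, 20 mm high; origin at the centre of its underside. Leave alone
Mind the look-alikes: they are no part of the job. What is shaped like the part that bears pad_a_top but pink is not meant.

How it is judged:
By the outcome, as a careful person would: the job done as asked, in the order asked, and still so for the second after the job is handed in, while the arm keeps its last pose, push and grip.
It also fails if it takes over 67 s, if anything falls off the work surface, if the arm or the gripper's body presses on something with over 40 N, if the wrist force passes 120 N, or if a joint passes its speed limit or range.

## Working session

There is one attempt and no reset: what is moved stays moved. The work goes in short steps, Python scripts to look and compute and a tool call to move; the robot and the scene stay as the last step left them, time stands still between calls to the robot, and variables do not carry over. Pictures are saved under pics/ and viewed, at most 10 in all, crops included, and the job is handed in when it is done.

Besides the shell and the picture viewer there is one more tool, called after "Emit:" by a JSON object that holds its "fn" and its "kwargs". send_rows: Moves the arm, as the interface text tells. Its arguments: {"type":"object","properties":{"offset":{"type":"array","items":{"type":"array","items":{"type":"number"}}},"turn":{"type":"array","items":{"type":"array","items":{"type":"number"}}},"claw":{"type":"array","items":{"type":"number"}},"newtons":{"type":"number"}},"required":["offset","turn","claw"]}

```bash
mkdir -p pics; cat > h.py <<'E'
import numpy as np, cv2
from rig import telemetry, eyes, job
def cam(n,save=None):
    c=eyes.read_camera(n)
    if save: cv2.imwrite('pics/'+save,c['frame'][:,:,::-1])
    return c
def ray(c,uv):
    K=np.array([[c['fx'],0,c['cx']],[0,c['fy'],c['cy']],[0,0,1]])
    p=cv2.undistortPoints(np.array([[uv]],float),K,np.array(c['dist'],float))[0,0]
    d=np.array(c['orientation'])@np.array([p[0],p[1],1]); return np.array(c['eye']),d/np.linalg.norm(d)
def onz(c,uv,z):
    o,d=ray(c,uv); return o+d*(z-o[2])/d[2]
def proj(c,P):
    R=np.array(c['orientation']); K=np.array([[c['fx'],0,c['cx']],[0,c['fy'],c['cy']],[0,0,1]])
    return cv2.projectPoints(np.array(P,float).reshape(-1,1,3),cv2.Rodrigues(R.T)[0],-R.T@np.array(c['eye']),K,np.array(c['dist'],float))[0].reshape(-1,2)
E
python3 - <<'E'
from h import *
a=[]
for n in ['scene','side','wrist']:
    c=cam(n,n+'0.png'); print(n,c['eye'],np.round(c['orientation'],2).tolist(),c['fx'])
    a.append(c['frame'])
s=telemetry.get_state();print(s)
E
```

```text
scene [ 0.86425969 -0.37140675  0.69938188] [[0.8, 0.47, -0.36], [0.59, -0.66, 0.47], [-0.02, -0.59, -0.81]] 525.3300892945124
side [ 0.34506819 -0.7353649   0.76265786] [[0.96, -0.17, 0.22], [-0.28, -0.65, 0.71], [0.02, -0.74, -0.67]] 542.7012170760906
wrist [0.54859452 0.08431817 0.38527371] [[1.0, 0.0, -0.0], [0.0, -0.95, -0.3], [-0.0, 0.3, -0.95]] 429.71416670500963
{'t': 0.15, 'q': array([-2.02816126e-01,  2.59173905e-01,  1.53580026e+00,  2.92177872e-05,
        1.34798325e+00, -2.02793011e-01]), 'joint_velocities': array([ 0.00119211,  0.0007782 , -0.00413757, -0.0009087 ,  0.00092646,
       -0.00022937]), 'effort': array([ 1.84710952e-03, -4.37643743e+01, -2.84233278e+01,  7.19930883e-02,
        3.80130450e-02, -3.72983607e-06]), 'ee_pos': array([5.49603168e-01, 1.06886310e-04, 2.18022197e-01]), 'eef_rot': array([[ 2.97922007e-05,  9.99999114e-01, -1.33105071e-03],
       [ 9.99999954e-01, -2.93891649e-05,  3.02813813e-04],
       [ 3.02774427e-04, -1.33105967e-03, -9.99999068e-01]]), 'force': array([-0.02813828, -0.04701313, -0.37068603]), 'moment': array([ 0.02094616, -0.00969631, -0.03294274]), 'finger_force': 0.0, 'finger_gap': 0.9995853026073991}
```

View pics/scene0.png

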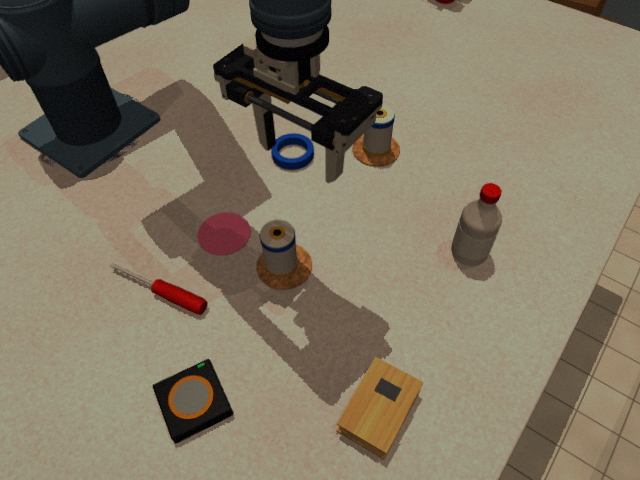

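View pics/side0.png

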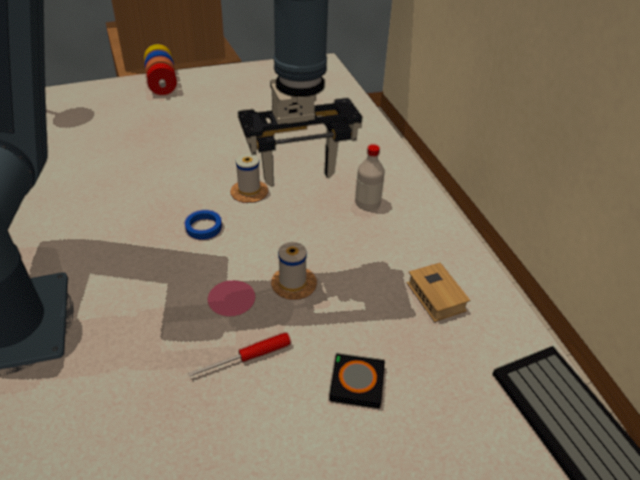

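The scene picture shows these candidates:
- Canisters at scene (278,248) and (379,130), each on a cork pad. Side view has them at (292,265) and (248,175).
- Look-alikes: the pink disc at (224,233), which is no pad, and the white bottle at (475,230).
- Reader ring at scene (191,397), side (357,377).

I choose the two blue-banded canisters on the cork pads.

```bash
cat > m.py <<'E'
from h import *
def blob(c,lo,hi,box,biggest=True):
    x0,y0,x1,y1=box; hsv=cv2.cvtColor(c['frame'],cv2.COLOR_RGB2HSV)
    m=cv2.inRange(hsv,lo,hi); k=np.zeros_like(m); k[y0:y1,x0:x1]=m[y0:y1,x0:x1]
    n=max(cv2.findContours(k,cv2.RETR_EXTERNAL,cv2.CHAIN_APPROX_NONE)[0],key=cv2.contourArea)
    return n,cv2.contourArea(n)
def inter(c1,u1,c2,u2):
    o1,d1=ray(c1,u1);o2,d2=ray(c2,u2)
    t=np.linalg.lstsq(np.c_[d1,-d2],o2-o1,rcond=None)[0]
    p,q=o1+t[0]*d1,o2+t[1]*d2
    return (p+q)/2,np.linalg.norm(p-q)
E
python3 - <<'E'
from m import *
S=cam('scene');D=cam('side')
OR=((5,150,120),(20,255,255))
r=[]
for c,b in((S,(150,350,240,450)),(D,(325,345,395,410))):
    n,a=blob(c,*OR,b); e=cv2.fitEllipse(n); r.append(e[0]); print('ring',e[0],a,onz(c,e[0],.023))
print(inter(S,r[0],D,r[1]))
# lid discs
for nm,bs,bd in(('near',(262,220,296,245),(280,242,306,258)),('far',(366,106,394,122),(236,155,260,169))):
    u=[]
    for c,b in((S,bs),(D,bd)):
        n,a=blob(c,(12,90,30),(35,255,255),b); p=n[:,0].mean(0); x=(n[:,0].min(0)+n[:,0].max(0))/2; u.append(x); print(nm,x,p,a,onz(c,x,.088))
    print(inter(S,u[0],D,u[1]))
W=cam('wrist')
a=cv2.resize(S['frame'][90:300,190:430],None,fx=2,fy=2); b=cv2.resize(W['frame'],(320,240))
o=np.zeros((420,800,3),np.uint8); o[:,:480]=a; o[:240,480:]=b
cv2.imwrite('pics/crop1.png',o[:,:,::-1])
E
```

```text
ring (190.4158935546875, 396.9501953125) 1424.5 [ 0.57097868 -0.28069577  0.023     ]
ring (357.3949279785156, 376.0195007324219) 869.0 [ 0.56929486 -0.28250823  0.023     ]
(array([ 0.56999523, -0.28057205,  0.02030017]), np.float64(0.000570070332689604))
near [276.5 232.5] [276.80851064 232.21276596] 180.5 [ 0.52615359 -0.03506271  0.088     ]
near [292.  250.5] [291.84848485 250.3030303 ] 94.5 [ 0.52581263 -0.03665254  0.088     ]
(array([ 0.52596033, -0.03500528,  0.08701298]), np.float64(0.0009535642466604015))
far [381.  112.5] [380.64102564 112.97435897] 45.5 [0.50715471 0.2814531  0.088     ]
far [247.  159.5] [246.95833333 159.16666667] 41.0 [0.50428461 0.27652211 0.088     ]
(array([0.50523933, 0.28493487, 0.08349245]), np.float64(0.0019204654374437898))
```

View pics/crop1.png

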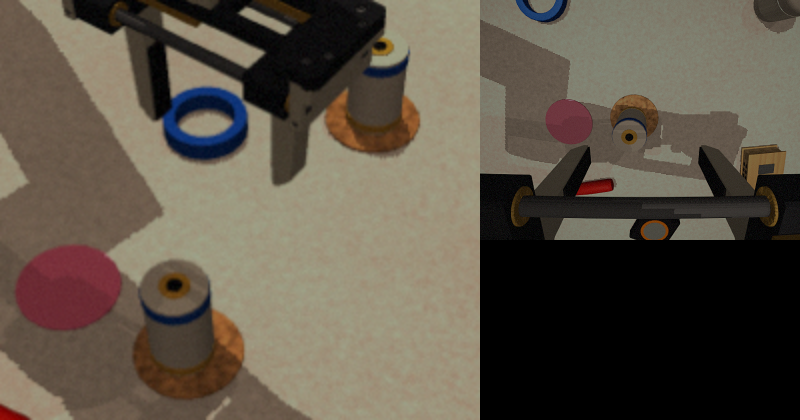

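Close crop: both canisters have a blue band and a brass disc and stand on orange-brown cork pads. The near lid is at crop (175,285) and the far one at (382,47). The pink disc at (68,285) is the decoy. I'll start with the near canister.

Emit:
{"fn": "send_rows", "kwargs": {"offset": [[-0.02, -0.012, 0], [-0.036, -0.024, 0], [-0.036, -0.024, 0.04], [-0.036, -0.024, 0.08], [-0.036, -0.024, 0.11], [-0.036, -0.024, 0.135], [-0.036, -0.024, 0.155], [-0.036, -0.024, 0.17], [-0.036, -0.024, 0.18], [-0.036, -0.024, 0.184]], "turn": [[0, 0, 0], [0, 0, 0], [0, 0, 0], [0, 0, 0], [0, 0, 0], [0, 0, 0], [0, 0, 0], [0, 0, 0], [0, 0, 0], [0, 0, 0]], "claw": [-1, -1, -1, -1, -1, -1, -1, -1, -1, -1], "newtons": 25}}

```text
t: 1.3
ee_pos: [0.5255, -0.0358, 0.0338]
eef_rot: [[0.0, 1.0, -0.001], [1.0, -0.0, 0.0], [0.0, -0.001, -1.0]]
force: [0.5, -0.1, 0.6]
finger_gap: 1.003
finger_force: 0.0
```

Emit:
{"fn": "send_rows", "kwargs": {"offset": [[0, 0, 0], [0, 0, 0], [0, 0, 0], [0, 0, 0], [0, 0, 0], [0, 0, 0], [0, 0, 0], [0, 0, 0], [0, 0, 0], [0, 0, 0]], "turn": [[0, 0, 0], [0, 0, 0], [0, 0, 0], [0, 0, 0], [0, 0, 0], [0, 0, 0], [0, 0, 0], [0, 0, 0], [0, 0, 0], [0, 0, 0]], "claw": [-0.6, -0.4, -0.2, -0.1, 0, 0.1, 0.2, 0.3, 0.4, 0.5], "newtons": 25}}

```text
t: 2.3
ee_pos: [0.5266, -0.0361, 0.035]
eef_rot: [[0.0, 1.0, 0.001], [1.0, -0.0, -0.0], [-0.0, 0.001, -1.0]]
force: [1.5, 0.3, 4.0]
finger_gap: 0.558
finger_force: 25.0
```

Emit:
{"fn": "send_rows", "kwargs": {"offset": [[0, 0, -0.003], [0, 0, -0.01], [0, 0, -0.02], [0, 0, -0.035], [0, 0, -0.05], [0, 0, -0.065], [0, 0, -0.075], [0, 0, -0.084], [0, 0, -0.088], [0, 0, -0.09]], "turn": [[0, 0, 0], [0, 0, 0], [0, 0, 0], [0, 0, 0], [0, 0, 0], [0, 0, 0], [0, 0, 0], [0, 0, 0], [0, 0, 0], [0, 0, 0]], "claw": [0.5, 0.5, 0.5, 0.5, 0.5, 0.5, 0.5, 0.5, 0.5, 0.5]}}

```text
t: 3.3
ee_pos: [0.5259, -0.036, 0.1248]
eef_rot: [[0.0, 1.0, -0.0], [1.0, -0.0, 0.0], [0.0, -0.0, -1.0]]
force: [0.3, -0.0, -6.3]
finger_gap: 0.557
finger_force: 25.0
```

Emit:
{"fn": "send_rows", "kwargs": {"offset": [[0, 0, 0], [0, 0, 0], [0, 0, 0], [0, 0, 0], [0, 0, 0], [0, 0, 0]], "turn": [[0, 0, 0], [0, 0, 0], [0, 0, 0], [0, 0, 0], [0, 0, 0], [0, 0, 0]], "claw": [0.5, 0.5, 0.5, 0.5, 0.5, 0.5]}}

```text
t: 3.9
ee_pos: [0.526, -0.036, 0.1246]
eef_rot: [[0.0, 1.0, -0.0], [1.0, -0.0, 0.0], [0.0, -0.0, -1.0]]
force: [-0.8, -0.7, -6.3]
finger_gap: 0.558
finger_force: 25.0
```

```bash
python3 - <<'E'
from m import *
f=[]
for i in range(6):
    cam('scene','l1.png' if i==5 else None); s=telemetry.get_state(); f.append(np.r_[s['force'],s['effort'][1:3]])
print(np.round(f,2),s['ee_pos'],s['finger_gap'])
S=cam('scene');D=cam('side')
o=np.zeros((480,800,3),np.uint8);o[:,:400]=S['frame'][:,150:550];o[:,400:]=D['frame'][:,150:550]
cv2.imwrite('pics/l1.png',o[:,:,::-1])
E
```

```text
[[ -0.54   1.04  -6.97 -46.34 -27.54]
 [  0.53  -0.6   -6.99 -46.34 -27.54]
 [  0.51  -0.34  -5.84 -46.35 -27.55]
 [  0.6    0.73  -6.4  -46.35 -27.55]
 [  0.3    0.07  -7.26 -46.36 -27.56]
 [ -0.27  -0.23  -6.07 -46.36 -27.56]] [ 0.52601279 -0.03598673  0.12466696] 0.5573313940646565
```

View pics/l1.png

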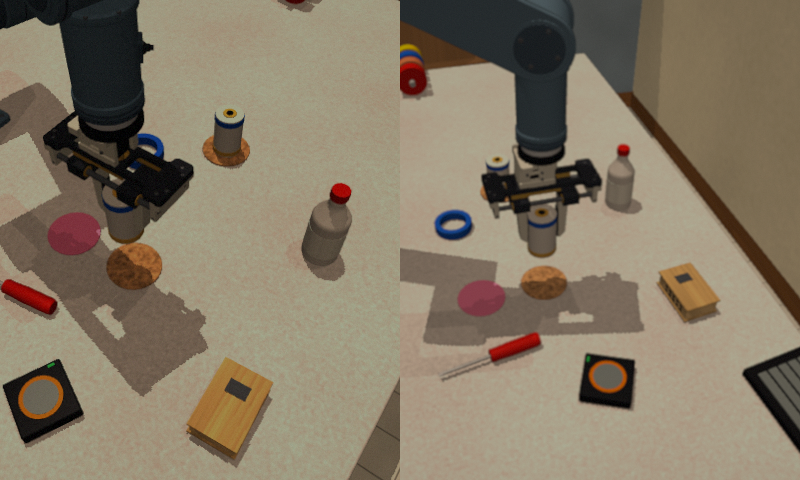

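Still picture: the near canister hangs upright at left-panel (123,215), clear of its pad (134,265). It weighs about 6.4 N (≈0.63 kg), so it is probably the heavy one. I'll set it back down and weigh the other.

Emit:
{"fn": "send_rows", "kwargs": {"offset": [[0, 0, 0.005], [0, 0, 0.02], [0, 0, 0.04], [0, 0, 0.058], [0, 0, 0.07], [0, 0, 0.078], [0, 0, 0.083], [0, 0, 0.086], [0, 0, 0.088], [0, 0, 0.0885]], "turn": [[0, 0, 0], [0, 0, 0], [0, 0, 0], [0, 0, 0], [0, 0, 0], [0, 0, 0], [0, 0, 0], [0, 0, 0], [0, 0, 0], [0, 0, 0]], "claw": [0.5, 0.5, 0.5, 0.5, 0.5, 0.5, 0.5, 0.5, 0.5, 0.5]}}

```text
t: 5.3
ee_pos: [0.5263, -0.0361, 0.0364]
eef_rot: [[-0.0, 1.0, 0.001], [1.0, 0.0, -0.0], [-0.0, 0.001, -1.0]]
force: [-0.2, 1.2, -6.3]
finger_gap: 0.557
finger_force: 25.0
```

Emit:
{"fn": "send_rows", "kwargs": {"offset": [[0, 0, 0.0005], [0, 0, 0.0005], [0, 0, 0.001], [0, 0, 0.001], [0, 0, 0.0015], [0, 0, 0.0015]], "turn": [[0, 0, 0], [0, 0, 0], [0, 0, 0], [0, 0, 0], [0, 0, 0], [0, 0, 0]], "claw": [0.5, 0.5, 0.5, 0.5, 0.5, 0.5]}}

```text
t: 5.9
ee_pos: [0.5261, -0.036, 0.0351]
eef_rot: [[-0.0, 1.0, 0.0], [1.0, 0.0, -0.0], [-0.0, 0.0, -1.0]]
force: [-0.8, 0.1, -1.0]
finger_gap: 0.556
finger_force: 25.0
```

```bash
python3 - <<'E'
from m import *
S=cam('scene');D=cam('side')
print(telemetry.get_state()['force'])
u=[]
for c,b in((S,(360,100,400,122)),(D,(236,150,260,169))):
    n,a=blob(c,(12,90,30),(35,255,255),b); x=(n[:,0].min(0)+n[:,0].max(0))/2; u.append(x); print(x,a,onz(c,x,.088))
print(inter(S,u[0],D,u[1]))
E
```

```text
[-1.85065967  0.65095852 -0.18052304]
[379.5 112.5] 91.0 [0.50499198 0.27991323 0.088     ]
[247.  159.5] 41.0 [0.50428461 0.27652211 0.088     ]
(array([0.50460054, 0.28060214, 0.0862518 ]), np.float64(0.0016950624052607048))
```

Emit:
{"fn": "send_rows", "kwargs": {"offset": [[0, 0, 0], [0, 0, 0], [0, 0, 0], [0, 0, 0], [0, 0, 0], [0, 0, 0], [0, 0, 0], [0, 0, 0]], "turn": [[0, 0, 0], [0, 0, 0], [0, 0, 0], [0, 0, 0], [0, 0, 0], [0, 0, 0], [0, 0, 0], [0, 0, 0]], "claw": [0, -0.2, -0.4, -0.6, -0.8, -1, -1, -1]}}

```text
t: 6.8
ee_pos: [0.526, -0.036, 0.0347]
eef_rot: [[0.0, 1.0, 0.0], [1.0, -0.0, -0.0], [-0.0, 0.0, -1.0]]
force: [0.3, -0.1, 0.0]
finger_gap: 0.995
finger_force: 0.0
```

Emit:
{"fn": "send_rows", "kwargs": {"offset": [[0, 0, -0.01], [0, 0, -0.03], [0, 0, -0.06], [0, 0, -0.1], [0, 0, -0.14], [0, 0, -0.165], [0.03, 0, -0.165], [0.07, -0.005, -0.165], [0.115, -0.01, -0.165], [0.155, -0.012, -0.165]], "turn": [[0, 0, 0], [0, 0, 0], [0, 0, 0], [0, 0, 0], [0, 0, 0], [0, 0, 0], [0, 0, 0], [0, 0, 0], [0, 0, 0], [0, 0, 0]], "claw": [-1, -1, -1, -1, -1, -1, -1, -1, -1, -1]}}

```text
t: 7.8
ee_pos: [0.5134, 0.1206, 0.2007]
eef_rot: [[0.001, 1.0, 0.001], [1.0, -0.001, 0.0], [0.0, 0.001, -1.0]]
force: [0.7, -0.6, -0.2]
finger_gap: 1.002
finger_force: 0.0
```

Emit:
{"fn": "send_rows", "kwargs": {"offset": [[0.04, -0.002, 0], [0.075, -0.004, 0], [0.095, -0.006, 0], [0.1, -0.009, 0], [0.1, -0.009, 0], [0.1, -0.009, 0]], "turn": [[0, 0, 0], [0, 0, 0], [0, 0, 0], [0, 0, 0], [0, 0, 0], [0, 0, 0]], "claw": [-1, -1, -1, -1, -1, -1]}}

```text
t: 8.4
ee_pos: [0.505, 0.2181, 0.1999]
eef_rot: [[0.0, 1.0, 0.0], [1.0, -0.0, -0.001], [-0.001, 0.0, -1.0]]
force: [0.3, 0.4, -0.5]
finger_gap: 0.996
finger_force: 0.0
```

```bash
python3 - <<'E'
from m import *
W=cam('wrist');S=cam('scene')
print(telemetry.get_state()['ee_pos'])
print('expected px',proj(W,[[.505,.279,.088]]),'near',proj(S,[[.526,-.036,.088]]))
o=np.zeros((480,800,3),np.uint8);o[:,:400]=S['frame'][:,150:550];o[:300,400:]=cv2.resize(W['frame'],(400,300))
cv2.imwrite('pics/l2.png',o[:,:,::-1])
for c,(x,y),h in((W,proj(W,[[.505,.279,.088]])[0].astype(int),30),(S,(276,232),12)):
    n,a=blob(c,(12,90,30),(35,255,255),(x-h,y-h,x+h,y+h)); p=(n[:,0].min(0)+n[:,0].max(0))/2; print(p,a,onz(c,p,.088))
E
```

```text
[0.50527889 0.2178005  0.19983656]
expected px [[330.27008224 142.86200649]] near [[276.01714112 232.86247831]]
[329.5 143. ] 1080.5 [0.50450868 0.27891283 0.088     ]
[276. 232.] 154.0 [ 0.52496656 -0.0347709   0.088     ]
```

View pics/l2.png

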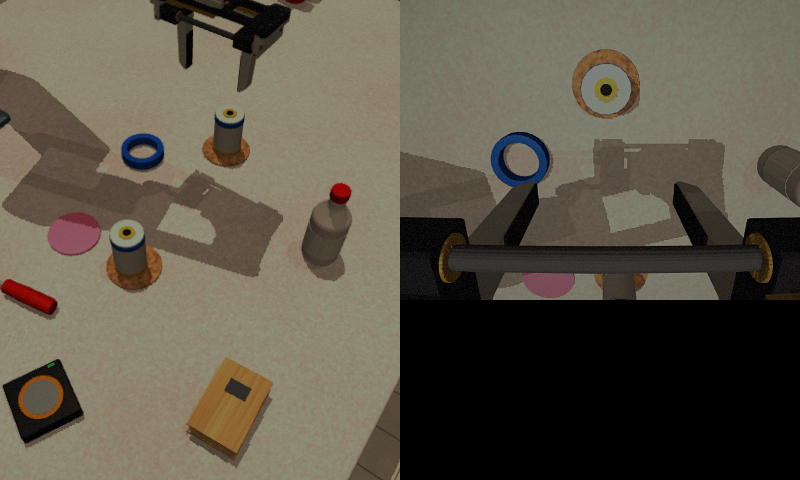

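Picture: the near canister is upright on its pad at left-panel (128,250). The far one is at wrist-panel (606,90). The wrist measurement puts the far one at (0.5045, 0.279).

Emit:
{"fn": "send_rows", "kwargs": {"offset": [[0.03, 0, 0], [0.055, 0, 0], [0.061, 0, 0.01], [0.061, 0, 0.045], [0.061, 0, 0.08], [0.061, 0, 0.11], [0.061, 0, 0.135], [0.061, 0, 0.152], [0.061, 0, 0.162], [0.061, 0, 0.165]], "turn": [[0, 0, 0], [0, 0, 0], [0, 0, 0], [0, 0, 0], [0, 0, 0], [0, 0, 0], [0, 0, 0], [0, 0, 0], [0, 0, 0], [0, 0, 0]], "claw": [-1, -1, -1, -1, -1, -1, -1, -1, -1, -1]}}

```text
t: 9.5
ee_pos: [0.5044, 0.2788, 0.0333]
eef_rot: [[0.001, 1.0, -0.002], [1.0, -0.001, -0.001], [-0.001, -0.002, -1.0]]
force: [-0.1, -0.1, 0.1]
finger_gap: 0.997
finger_force: 0.0
```

Emit:
{"fn": "send_rows", "kwargs": {"offset": [[0, 0, 0], [0, 0, 0], [0, 0, 0], [0, 0, 0], [0, 0, 0], [0, 0, 0], [0, 0, 0], [0, 0, 0], [0, 0, 0], [0, 0, 0]], "turn": [[0, 0, 0], [0, 0, 0], [0, 0, 0], [0, 0, 0], [0, 0, 0], [0, 0, 0], [0, 0, 0], [0, 0, 0], [0, 0, 0], [0, 0, 0]], "claw": [-0.6, -0.4, -0.2, -0.1, 0, 0.1, 0.2, 0.3, 0.4, 0.5], "newtons": 25}}

```text
t: 10.5
ee_pos: [0.5052, 0.2802, 0.035]
eef_rot: [[0.0, 1.0, 0.001], [1.0, -0.0, 0.0], [0.0, 0.001, -1.0]]
force: [0.2, 0.5, 4.1]
finger_gap: 0.553
finger_force: 25.0
```

Emit:
{"fn": "send_rows", "kwargs": {"offset": [[0, 0, -0.003], [0, 0, -0.01], [0, 0, -0.02], [0, 0, -0.035], [0, 0, -0.05], [0, 0, -0.065], [0, 0, -0.075], [0, 0, -0.084], [0, 0, -0.088], [0, 0, -0.09]], "turn": [[0, 0, 0], [0, 0, 0], [0, 0, 0], [0, 0, 0], [0, 0, 0], [0, 0, 0], [0, 0, 0], [0, 0, 0], [0, 0, 0], [0, 0, 0]], "claw": [0.5, 0.5, 0.5, 0.5, 0.5, 0.5, 0.5, 0.5, 0.5, 0.5]}}

```text
t: 11.5
ee_pos: [0.505, 0.28, 0.1249]
eef_rot: [[-0.0, 1.0, 0.0], [1.0, 0.0, 0.0], [0.0, 0.0, -1.0]]
force: [-0.2, -1.4, -2.1]
finger_gap: 0.554
finger_force: 25.0
```

Emit:
{"fn": "send_rows", "kwargs": {"offset": [[0, 0, 0], [0, 0, 0], [0, 0, 0], [0, 0, 0], [0, 0, 0], [0, 0, 0]], "turn": [[0, 0, 0], [0, 0, 0], [0, 0, 0], [0, 0, 0], [0, 0, 0], [0, 0, 0]], "claw": [0.5, 0.5, 0.5, 0.5, 0.5, 0.5]}}

```text
t: 12.1
ee_pos: [0.505, 0.28, 0.1245]
eef_rot: [[0.0, 1.0, -0.0], [1.0, -0.0, -0.0], [-0.0, -0.0, -1.0]]
force: [-0.8, -0.1, -1.1]
finger_gap: 0.556
finger_force: 25.0
```

```bash
python3 - <<'E'
from m import *
f=[]
for i in range(6):
    S=cam('scene'); s=telemetry.get_state(); f.append(s['force'])
print(np.mean(f,0),s['ee_pos'])
E
```

```text
[-0.27972398 -0.22074272 -2.61384005] [0.50499702 0.28002931 0.12467531]
```

Far canister: 2.6 N (≈0.25 kg), so it is the lighter one. I'll put it back softly.

Emit:
{"fn": "send_rows", "kwargs": {"offset": [[0, 0, 0.005], [0, 0, 0.02], [0, 0, 0.04], [0, 0, 0.058], [0, 0, 0.07], [0, 0, 0.078], [0, 0, 0.083], [0, 0, 0.086], [0, 0, 0.088], [0, 0, 0.0885]], "turn": [[0, 0, 0], [0, 0, 0], [0, 0, 0], [0, 0, 0], [0, 0, 0], [0, 0, 0], [0, 0, 0], [0, 0, 0], [0, 0, 0], [0, 0, 0]], "claw": [0.5, 0.5, 0.5, 0.5, 0.5, 0.5, 0.5, 0.5, 0.5, 0.5]}}

```text
t: 13.4
ee_pos: [0.5053, 0.2801, 0.0364]
eef_rot: [[-0.0, 1.0, 0.001], [1.0, 0.0, 0.0], [0.0, 0.001, -1.0]]
force: [-0.5, 0.1, -3.5]
finger_gap: 0.557
finger_force: 25.0
```

Emit:
{"fn": "send_rows", "kwargs": {"offset": [[0, 0, 0.0005], [0, 0, 0.0005], [0, 0, 0.001], [0, 0, 0.001], [0, 0, 0.0015], [0, 0, 0.0015]], "turn": [[0, 0, 0], [0, 0, 0], [0, 0, 0], [0, 0, 0], [0, 0, 0], [0, 0, 0]], "claw": [0.5, 0.5, 0.5, 0.5, 0.5, 0.5]}}

```text
t: 14.0
ee_pos: [0.5051, 0.2801, 0.035]
eef_rot: [[-0.0, 1.0, 0.0], [1.0, 0.0, 0.0], [0.0, 0.0, -1.0]]
force: [-0.3, -0.9, 1.7]
finger_gap: 0.554
finger_force: 25.0
```

```bash
python3 - <<'E'
from m import *
S=cam('scene'); s=telemetry.get_state();print(s['force'],s['ee_pos'])
E
```

```text
[-0.57107918 -0.04382723  1.14250524] [0.50512633 0.28005542 0.03499971]
```

Emit:
{"fn": "send_rows", "kwargs": {"offset": [[0, 0, 0], [0, 0, 0], [0, 0, 0], [0, 0, 0], [0, 0, 0], [0, 0, 0], [0, 0, 0], [0, 0, 0]], "turn": [[0, 0, 0], [0, 0, 0], [0, 0, 0], [0, 0, 0], [0, 0, 0], [0, 0, 0], [0, 0, 0], [0, 0, 0]], "claw": [0, -0.2, -0.4, -0.6, -0.8, -1, -1, -1]}}

```text
t: 14.85
ee_pos: [0.505, 0.28, 0.0346]
eef_rot: [[0.0, 1.0, -0.0], [1.0, -0.0, 0.0], [0.0, -0.0, -1.0]]
force: [0.2, -0.1, 0.3]
finger_gap: 0.995
finger_force: 0.0
```

Emit:
{"fn": "send_rows", "kwargs": {"offset": [[0, 0, -0.01], [0, 0, -0.03], [0, 0, -0.06], [0, 0, -0.1], [0, 0, -0.14], [0, 0, -0.165], [-0.03, 0.002, -0.165], [-0.07, 0.004, -0.165], [-0.115, 0.008, -0.165], [-0.155, 0.012, -0.165]], "turn": [[0, 0, 0], [0, 0, 0], [0, 0, 0], [0, 0, 0], [0, 0, 0], [0, 0, 0], [0, 0, 0], [0, 0, 0], [0, 0, 0], [0, 0, 0]], "claw": [-1, -1, -1, -1, -1, -1, -1, -1, -1, -1]}}

```text
t: 15.85
ee_pos: [0.5169, 0.1235, 0.2007]
eef_rot: [[-0.001, 1.0, 0.001], [1.0, 0.001, -0.0], [-0.0, 0.001, -1.0]]
force: [0.4, -0.2, 0.2]
finger_gap: 0.997
finger_force: 0.0
```

Emit:
{"fn": "send_rows", "kwargs": {"offset": [[-0.04, 0.003, 0], [-0.08, 0.006, 0], [-0.11, 0.009, 0], [-0.135, 0.009, 0], [-0.15, 0.009, 0], [-0.161, 0.009, 0], [-0.161, 0.009, 0], [-0.161, 0.009, 0]], "turn": [[0, 0, 0], [0, 0, 0], [0, 0, 0], [0, 0, 0], [0, 0, 0], [0, 0, 0], [0, 0, 0], [0, 0, 0]], "claw": [-1, -1, -1, -1, -1, -1, -1, -1]}}

```text
t: 16.65
ee_pos: [0.5259, -0.0352, 0.1998]
eef_rot: [[-0.0, 1.0, 0.0], [1.0, 0.0, 0.001], [0.001, 0.0, -1.0]]
force: [-0.9, -0.1, 0.6]
finger_gap: 1.002
finger_force: 0.0
```

```bash
python3 - <<'E'
from m import *
W=cam('wrist');S=cam('scene');D=cam('side')
print(telemetry.get_state()['ee_pos'])
o=np.zeros((480,800,3),np.uint8);o[:,:400]=S['frame'][:,150:550];o[:300,400:]=cv2.resize(W['frame'],(400,300));o[300:,400:]=D['frame'][120:300,150:550]
cv2.imwrite('pics/l3.png',o[:,:,::-1])
for c in (W,S,D):
    x,y=proj(c,[[.526,-.036,.088]])[0].astype(int); h=40 if c is W else 12
    n,a=blob(c,(12,90,30),(35,255,255),(x-h,y-h,x+h,y+h)); p=(n[:,0].min(0)+n[:,0].max(0))/2; print(p,a,onz(c,p,.088))
E
```

```text
[ 0.52594273 -0.03489766  0.1996701 ]
[328.5 235.5] 923.0 [ 0.52477841 -0.03598714  0.088     ]
[276. 232.] 177.0 [ 0.52496656 -0.0347709   0.088     ]
[291.5 250.5] 91.0 [ 0.52493447 -0.03641678  0.088     ]
```

View pics/l3.png

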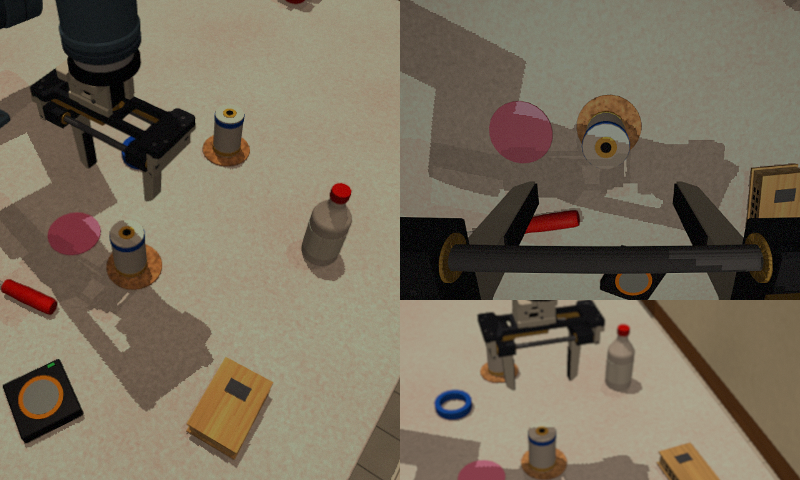

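Picture: both canisters are upright on their pads, the light one at left-panel (228,130) and the heavy one at (128,248). I'll grasp the heavy one again.

Emit:
{"fn": "send_rows", "kwargs": {"offset": [[-0.001, -0.001, 0.01], [-0.001, -0.001, 0.03], [-0.001, -0.001, 0.06], [-0.001, -0.001, 0.09], [-0.001, -0.001, 0.115], [-0.001, -0.001, 0.135], [-0.001, -0.001, 0.15], [-0.001, -0.001, 0.16], [-0.001, -0.001, 0.165], [-0.001, -0.001, 0.165]], "turn": [[0, 0, 0], [0, 0, 0], [0, 0, 0], [0, 0, 0], [0, 0, 0], [0, 0, 0], [0, 0, 0], [0, 0, 0], [0, 0, 0], [0, 0, 0]], "claw": [-1, -1, -1, -1, -1, -1, -1, -1, -1, -1]}}

```text
t: 17.8
ee_pos: [0.5247, -0.0367, 0.0341]
eef_rot: [[-0.0, 1.0, -0.001], [1.0, 0.0, 0.0], [0.0, -0.001, -1.0]]
force: [-0.5, -0.4, 0.0]
finger_gap: 1.001
finger_force: 0.0
```

Emit:
{"fn": "send_rows", "kwargs": {"offset": [[0, 0, 0], [0, 0, 0], [0, 0, 0], [0, 0, 0], [0, 0, 0], [0, 0, 0], [0, 0, 0], [0, 0, 0], [0, 0, 0], [0, 0, 0]], "turn": [[0, 0, 0], [0, 0, 0], [0, 0, 0], [0, 0, 0], [0, 0, 0], [0, 0, 0], [0, 0, 0], [0, 0, 0], [0, 0, 0], [0, 0, 0]], "claw": [-0.6, -0.4, -0.2, -0.1, 0, 0.1, 0.2, 0.3, 0.4, 0.5], "newtons": 28}}

```text
t: 18.8
ee_pos: [0.5256, -0.0371, 0.0349]
eef_rot: [[0.0, 1.0, 0.001], [1.0, -0.0, -0.0], [-0.0, 0.001, -1.0]]
force: [2.6, 0.1, 2.0]
finger_gap: 0.56
finger_force: 28.0
```

Emit:
{"fn": "send_rows", "kwargs": {"offset": [[0, 0, -0.003], [0, 0, -0.01], [0, 0, -0.02], [0, 0, -0.035], [0, 0, -0.05], [0, 0, -0.065], [0, 0, -0.075], [0, 0, -0.084], [0, 0, -0.088], [0, 0, -0.09]], "turn": [[0, 0, 0], [0, 0, 0], [0, 0, 0], [0, 0, 0], [0, 0, 0], [0, 0, 0], [0, 0, 0], [0, 0, 0], [0, 0, 0], [0, 0, 0]], "claw": [0.5, 0.5, 0.5, 0.5, 0.5, 0.5, 0.5, 0.5, 0.5, 0.5]}}

```text
t: 19.8
ee_pos: [0.5249, -0.0369, 0.1248]
eef_rot: [[-0.0, 1.0, -0.0], [1.0, 0.0, 0.0], [0.0, -0.0, -1.0]]
force: [-0.3, 0.5, -6.6]
finger_gap: 0.556
finger_force: 28.0
```

Emit:
{"fn": "send_rows", "kwargs": {"offset": [[-0.008, 0.001, 0], [-0.025, 0.004, 0], [-0.05, 0.009, 0], [-0.078, 0.014, 0], [-0.106, 0.019, 0], [-0.134, 0.024, 0], [-0.162, 0.029, 0], [-0.188, 0.034, 0], [-0.21, 0.038, 0], [-0.228, 0.041, 0]], "turn": [[0, 0, 0], [0, 0, 0], [0, 0, 0], [0, 0, 0], [0, 0, 0], [0, 0, 0], [0, 0, 0], [0, 0, 0], [0, 0, 0], [0, 0, 0]], "claw": [0.5, 0.5, 0.5, 0.5, 0.5, 0.5, 0.5, 0.5, 0.5, 0.5]}}

```text
t: 20.8
ee_pos: [0.5656, -0.268, 0.1237]
eef_rot: [[0.002, 1.0, -0.001], [1.0, -0.002, -0.0], [-0.0, -0.001, -1.0]]
force: [0.9, -0.1, -6.0]
finger_gap: 0.554
finger_force: 28.0
```

Emit:
{"fn": "send_rows", "kwargs": {"offset": [[-0.009, 0.002, 0], [-0.015, 0.003, 0], [-0.017, 0.004, 0.004], [-0.017, 0.004, 0.009], [-0.017, 0.004, 0.014], [-0.017, 0.004, 0.018], [-0.017, 0.004, 0.02], [-0.017, 0.004, 0.021], [-0.017, 0.004, 0.021], [-0.017, 0.004, 0.021]], "turn": [[0, 0, 0], [0, 0, 0], [0, 0, 0], [0, 0, 0], [0, 0, 0], [0, 0, 0], [0, 0, 0], [0, 0, 0], [0, 0, 0], [0, 0, 0]], "claw": [0.5, 0.5, 0.5, 0.5, 0.5, 0.5, 0.5, 0.5, 0.5, 0.5]}}

```text
t: 21.8
ee_pos: [0.5702, -0.282, 0.1039]
eef_rot: [[-0.0, 1.0, 0.0], [1.0, 0.0, -0.0], [-0.0, 0.0, -1.0]]
force: [0.9, -0.6, -5.9]
finger_gap: 0.559
finger_force: 28.0
```

```bash
python3 - <<'E'
from m import *
W=cam('wrist');S=cam('scene');D=cam('side')
s=telemetry.get_state();print(s['ee_pos'],s['force'],s['finger_gap'],s['finger_force'])
x,y=s['ee_pos'][:2]
print('expected bottom centre', proj(S,[[x,y,.073],[.57,-.281,.023]]),proj(D,[[x,y,.073],[.57,-.281,.023]]))
o=np.zeros((480,800,3),np.uint8)
o[:,:400]=cv2.resize(S['frame'][280:480,120:287],(400,480));o[:,400:]=cv2.resize(D['frame'][240:440,280:447],(400,480))
cv2.imwrite('pics/l4.png',o[:,:,::-1])
E
```

```text
[ 0.57012559 -0.28212678  0.1039192 ] [-0.23896345  0.10350191 -5.76459015] 0.5559533106315272 27.99423792923335
expected bottom centre [[180.48356359 383.28285891]
 [189.7295799  396.70492811]] [[360.38531929 357.32288397]
 [357.49220051 375.15837841]]
```

View pics/l4.png

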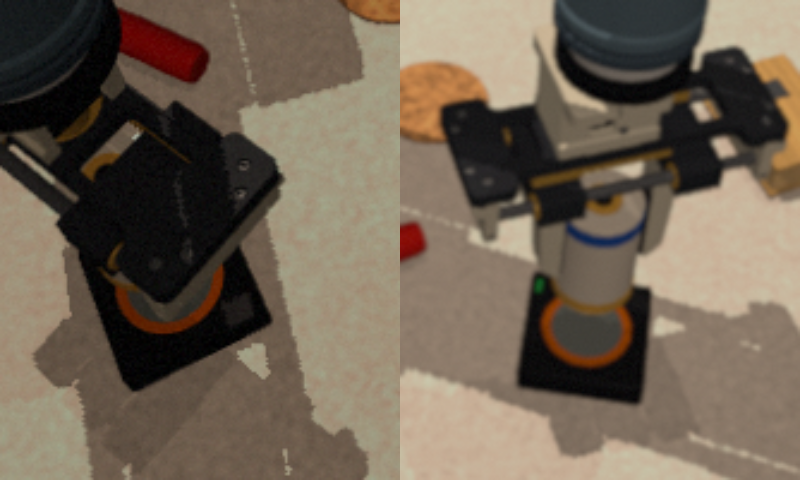

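Picture: the heavy canister hangs upright and clear, with its foot at right-panel (592,305), above the ring at (587,330). TCP and offset put it within about 1–2 mm of the ring's centre, with its foot 50 mm above. I'll let it settle and hand in.

Emit:
{"fn": "send_rows", "kwargs": {"offset": [[0, 0, 0], [0, 0, 0], [0, 0, 0], [0, 0, 0], [0, 0, 0], [0, 0, 0], [0, 0, 0], [0, 0, 0], [0, 0, 0], [0, 0, 0]], "turn": [[0, 0, 0], [0, 0, 0], [0, 0, 0], [0, 0, 0], [0, 0, 0], [0, 0, 0], [0, 0, 0], [0, 0, 0], [0, 0, 0], [0, 0, 0]], "claw": [0.5, 0.5, 0.5, 0.5, 0.5, 0.5, 0.5, 0.5, 0.5, 0.5]}}

```text
t: 22.95
ee_pos: [0.57, -0.282, 0.1037]
eef_rot: [[-0.0, 1.0, -0.0], [1.0, 0.0, 0.0], [0.0, -0.0, -1.0]]
force: [0.3, -0.5, -7.0]
finger_gap: 0.555
finger_force: 28.0
```

```bash
python3 -c "
from rig import job
print(job.sign_off())"
```

```text
the job is handed in; nothing more can be done
None
```

The job is handed in at 23 s: the lighter canister (about 0.25 kg) stands upright on its pad, and the heavier (about 0.63 kg) is held upright at 28 N, about 5 cm above the middle of the reader ring.

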